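# Clear the spent core and hold the edge bander's tension arm open for the new coil

## Task

The edging coil on the bench edge bander has run out. Lift the empty cardboard core up off the spindle of the coil plate and put it in the bin with the other empty cores; then take the spring-loaded tension arm, swing it outward away from the spindle all the way to its stop, and finish while still holding it there, so that a colleague can drop the new coil on. Leave everything else where it is.

Things in the scene. Friction and masses are not known exactly. Their poses are not given: they have to be found in the camera images.
- edge_bander: Bench edge bander, fixed; its place and yaw vary. A round coil plate, 260 mm across, top 130 mm above the table, stands on a pedestal beside a grey cabinet (deck 130 mm high, fittings to 215 mm). Origin: on the table under the plate's centre; z up. In its frame the cabinet lies at y = -145 to -525, x = -20 to 300 mm, the tension arm's pivot at x = 82, y = 143 mm.
- spindle_top (a point): Top centre of the spindle: a plain upright steel stub, 38 mm diameter, chamfered, standing 32 mm above the coil plate in the plate's centre; this point is 162 mm above the table.
- core_mid (a point): Empty core: stiff cardboard ring, outer diameter 60, inner 48, 45 mm high, about 40 g, standing loosely over the spindle on the coil plate (5 mm play). This point: its centre, half-way up (152 mm above the table). Raise it 35 mm or more to clear the spindle. Grip it across the outside along the edge_bander's x: the arm's roller stands on its +y side, 30 mm away.
- core_bin_floor (a point): Inner floor centre (5 mm above the table) of the empty-cores bin: open grey plastic, 160 (its x) x 200 (its y) x 85 mm high, walls 5 mm, fixed. Two spent cores like the one on the spindle stand in its +y half (beyond y = 25 mm); the other half is free, centred at y = -35 mm. A like bin with wood offcuts stands beside it; the two change places from run to run.
- offcut_bin_floor (a point): Centre of the inner floor of the other bin, same size and shape, with two small wood offcuts in it. Not for cores.
- tension_arm (a joint): Tension arm's angle (rad): 0 at rest on its inner stop (roller near the spindle), 1.047 (60 degrees) swung outward to its outer stop; it grows clockwise seen from above. A torsion spring in the pivot drives it back to 0: about 3.5 N at the grip starts it, about 8 N is needed at the outer stop, and it flies back when let go.
- tension_pivot (a point): Point on the tension arm's vertical pivot axis, 180 mm above the table, over the round spring housing on the hanger bracket; it does not move. The arm is a cage of two flat steel bars, 24 mm wide, one above the other (136 to 170 mm above the table), 120 mm from pivot to roller.
- tension_grip (a point): Middle of the arm's grip, 192.5 mm above the table: an upright black plastic rod, 18 mm diameter, 45 mm long (170 to 215 mm above the table), standing on the arm's upper bar over its black roller (28 mm diameter), 120 mm from the pivot. It moves with the arm on a level circle about the pivot and can be pinched from above.
- new_coil: The new coil of wood edging lying flat on the table: a ring 200 mm across, 23 mm high, hole 72 mm. Leave it. Origin: centre of its underside.
- glue_jar: White plastic jar of glue with a black cap, 80 mm diameter, 110 mm high. Leave it. Origin: centre of its underside.
- mallet: Mallet with a wooden handle, about 250 mm long, under 40 mm high, lying flat on the table in front of the edge bander, on the robot's right. Leave it.
- tape_measure: Black tape measure, 68 x 30 x 62 mm, standing on the edge bander's deck. Leave it. Origin: centre of its underside.

How it is judged (in metres and radians):
On the way, in this order (a step that is already met when the one before it is completed fails the run):
1. the empty core is lifted up clear of the spindle's top (z of core_mid in the frame of spindle_top above 0.024 m), for 0.1 s.
2. the core lies in the bin for empty cores, let go (x of core_mid in the frame of core_bin_floor between -0.075 and 0.075 m and y of core_mid in the frame of core_bin_floor between -0.095 and 0.095 m and z of core_mid in the frame of core_bin_floor below 0.075 m and contact force between each of the fingers, the arm and core below 0.1 N and linear speed of core below 0.05 m/s), for 0.2 s.
3. the tension arm is swung out to its stop and held there by the robot (value of joint tension_arm above 1.01 rad and contact force between any of the fingers, the arm and tension_arm above 3 N), for 0.3 s.
At the end, for the whole second after the job is handed in: Through the last second the tension arm stands within 2 degrees (0.037 rad) of its outer stop, held there by the robot with at least 3 N of contact; the core lies at rest inside the bin for empty cores, its centre within the walls and no more than 75 mm above the bin's floor (all of step 3 and x of core_mid in the frame of core_bin_floor between -0.075 and 0.075 m and y of core_mid in the frame of core_bin_floor between -0.095 and 0.095 m and z of core_mid in the frame of core_bin_floor below 0.075 m and linear speed of core below 0.05 m/s); the arm keeps its last pose, push and grip.
It fails at once if the new coil, glue jar, mallet or tape measure is moved more than 30 mm (distance of any of new_coil, glue_jar, mallet, tape_measure from where it was at the start of the episode above 0.03 m).
It fails at once if the glue jar is tipped over (angle between glue_jar's own z axis and vertical above 0.5 rad).
It also fails if it takes over 51 s, if anything falls off the work surface, if the arm or the gripper's body presses on something with over 40 N, if the wrist force passes 120 N, or if a joint passes its speed limit or range.

## Robot

A 6-joint arm with a two-finger parallel gripper is mounted at the origin on the work surface. World frame = base frame: x ahead of the robot, y to its left, z up, the work surface at z = 0. Lengths are in m, angles in degrees, forces in N, time in s.
With the tool pointing down it reaches from about 0.25 to 0.725 m from the base axis. Payload 9.7 kg.
Tool frame: the origin (TCP) lies on the centre line of the jaws, within the pads' length; the fingertips stand 22 mm ahead of it and the grasp point (between the pads) lies 3 mm ahead of it; z points along the fingers, y is the direction in which the jaws open and shut (so a half turn about z gives the same grasp; the last joint's range is limited). The gripper opens to 85 mm and grips with 20 to 120 N. Pads are 22 mm wide; open, the fingers measure 114 mm over their backs; the gripper's body (76 mm by 85 mm) begins 54 mm behind the grasp point. The pads swing forward as they close: fully open they stand 13 mm farther back than shut.
Start: joints at [-66.119, 4.979, 10.078, 95.1, 0, 90], TCP at [0.223, -0.503, 0.253] pointing down, gripper open.
Joint ranges: [-179.16, 179.16], [-48.56, 103.87], [-65.8, 70.77], [-126.05, 130.52], [-82.76, 87.17], [-180, 180]. Speed limits (degrees/s): [127.2, 127.2, 147.25, 180, 180, 180].

## Interface

Orientations are given as [roll, pitch, yaw] about the fixed x, y, z axes, in that order (R = Rz(yaw) Ry(pitch) Rx(roll)).
In Python, from workcell import get_obs, camera, camera_params, job_done gives the robot as it stands.
- The arm moves only by the tool servo_tool, never from a script. Its argument "steps" is a list of rows, each an object of numbers: "x", "y", "z": the shift along the world's x, y, z in mm; "yaw": the turn about the world's z in degrees. A call has 1 to 12 rows; each row is the pose to reach, as a shift and turn from the pose measured when the call began; what a row does not reach only later rows make up. A row lasts 1/8 s, in which the tool goes at most 62.5 mm and 10.7 degrees, less where a joint would pass 70% of its speed; a pose out of reach is approached as far as the arm can. A call with a gripper value outside its range is refused whole. "grip" is the finger opening in mm, from 0 to 85.4, set as the call begins (left out, the last holds). The fingers move at their own pace and stop on an object; "grip_force" is the grip in N (left out, the last holds). Time passes only in rows, so rows that repeat a pose let the fingers close. It gives the time, the measured TCP pose, the force and the opening at its end, in the units of the state.
- get_obs(): the state, without advancing time (a new reading comes with each control period).
- camera(name): name is "scene" or "side" or "wrist"; returns (picture, depth): 384x512x3 uint8, red, green, blue; 384x512 float32, m along the optical axis (not along the pixel's ray), 0 where there is no reading.
- camera_params(name): a dict with "intrinsics" (3x3 intrinsics, pixels), "rvec" (rotation vector, rad) and "tvec" (3), from world to camera coordinates, as OpenCV has them; the wrist camera has in their place "hand_eye" (4x4, takes a point from camera to tool coordinates, whose origin is the TCP and whose axes are the flange's). Camera axes: x right, y down, z forward; pixel columns grow to the right and rows downward; lengths in m; the calibration is good to about 2 mm. A picture is of the moment at which its call begins: read the wrist's pose just before it. camera_params takes no time and is no camera call.
- job_done(): hands the job in, once; it reports no verdict.
The state is a dict: "time": time; "q": joint angles; "qd": joint speeds; "joint_efforts": joint torques, N m; "ee_pos": TCP position; "tcp_rot": TCP orientation; "wrist_force": force on the tool from outside, world axes, zero at the start; "torque": the same for the moment, N m; "opening": finger opening in m.
Only numpy, scipy, OpenCV 4.12 (cv2) and the standard library are available. Lean on these libraries where they do the work, as an engineer would, in place of code of your own. Each camera call takes 0.05 s, during which the arm holds its last target.

## Working session

There is one attempt and no reset: what is moved stays moved. The work goes in short steps, Python scripts to look and compute and a tool call to move; the robot and the scene stay as the last step left them, time stands still between calls to the robot, and variables do not carry over. Pictures are saved under pics/ and viewed, and the job is handed in when it is done.

Besides the shell and the picture viewer there is one more tool, called after ">>>" as name(argument=value, ...) on one line, values as JSON. servo_tool: Moves the arm, as the interface text tells. Its arguments: {"type":"object","properties":{"steps":{"type":"array"},"grip":{"type":"number"},"grip_force":{"type":"number"}},"required":["steps"]}

```bash
mkdir -p pics
cat > h.py <<'E'
import numpy as np, cv2
from workcell import *
def snap(n,f):
    im,d=camera(n); cv2.imwrite(f'pics/{f}.png',im[:,:,::-1]); np.savez(f'{f}.npz',im=im,d=d); return im,d
def cloud(n,d):
    p=camera_params(n);K=np.array(p['intrinsics'])
    v,u=np.mgrid[:d.shape[0],:d.shape[1]]
    c=np.stack([(u-K[0,2])/K[0,0]*d,(v-K[1,2])/K[1,1]*d,d],-1)
    R=cv2.Rodrigues(np.array(p['rvec'],float))[0];t=np.array(p['tvec']).ravel()
    return (c-t)@R
E
python3 - <<'E'
from h import *
print(get_obs())
for n in('scene','side'):
    snap(n,n+'0'); 
    p=camera_params(n);R=cv2.Rodrigues(np.array(p['rvec'],float))[0];print(n,-R.T@np.array(p['tvec']).ravel())
snap('wrist','wrist0')
E
```

```text
{'time': 0.0, 'q': array([-6.61200481e+01,  5.01117241e+00,  1.00335548e+01,  9.50993926e+01,
       -9.39465931e-04,  9.00010712e+01]), 'qd': array([-0.00299227,  0.04671806,  0.04083576, -0.20571064,  0.07350363,
        0.03928863]), 'joint_efforts': array([ 1.87231592e-03, -5.20391071e+01,  4.64796317e+01,  1.64314883e-02,
        1.95675066e-04, -5.51356592e-06]), 'ee_pos': array([ 0.2225654 , -0.50273284,  0.2525743 ]), 'tcp_rot': array([-1.79922990e+02,  9.40904888e-04,  2.38788820e+01]), 'wrist_force': array([ 0.59808912,  0.03451536, -0.01666053]), 'torque': array([0.0286051 , 0.00139184, 0.02241506]), 'opening': 0.08543557227527661}
scene [1.30641122 0.48930785 0.90678739]
side [0.05399396 0.94608423 0.75144964]
```

View pics/scene0.png

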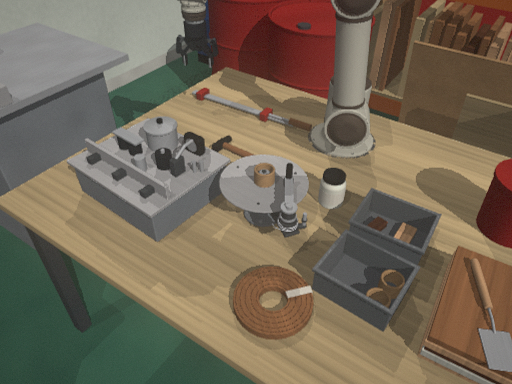

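View pics/side0.png

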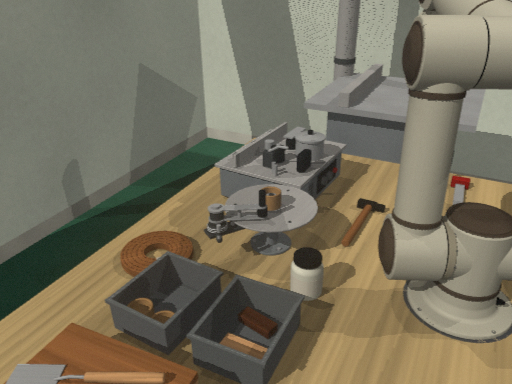

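The scene view shows the core at about (264,175), the grip rod at (290,172) and the pivot housing at (289,215). The cores bin is the farther one, around (367,278) in scene and (165,300) in side. The jar is at (333,187).

```bash
cat > m.py <<'E'
from h import *
P={};I={}
for n in('scene','side'):
    z=np.load(n+'0.npz');P[n]=cloud(n,z['d']);I[n]=z['im']
for n in P:
    X=P[n];im=I[n].astype(int);hsv=cv2.cvtColor(I[n],cv2.COLOR_RGB2HSV)
    # plate: height 124-135 mm
    box={'scene':(150,210,215,312),'side':(180,235,225,325)}[n]
    m=np.zeros(X.shape[:2],bool);m[box[0]:box[1],box[2]:box[3]]=1
    pm=m&(abs(X[...,2]-.130)<.005)
    c=cv2.fitEllipse(max(cv2.findContours(pm.astype(np.uint8),0,1)[0],key=cv2.contourArea))
    pts=X[pm];ct=(max(cv2.findContours(cv2.morphologyEx(pm.astype(np.uint8),cv2.MORPH_CLOSE,np.ones((15,15))),0,1)[0],key=cv2.contourArea))
    q=X[ct[:,0,1],ct[:,0,0]][:,:2].astype(np.float32);(cc,r)=cv2.minEnclosingCircle(q)
    print(n,'plate',cc,r,pts[:,2].mean(),len(pts))
    top=m&(X[...,2]>.169)&(X[...,2]<.180)&(hsv[...,1]>70)
    p=X[top];print('core top',len(p),p.min(0),p.max(0),cv2.minEnclosingCircle(p[:,:2].astype(np.float32)))
    # height slices above 0.16 near
    gm=np.zeros_like(m);b={'scene':(155,235,270,312),'side':(185,245,200,272)}[n];gm[b[0]:b[1],b[2]:b[3]]=1
    dark=gm&(I[n].max(-1)<60)&(X[...,2]>.172)&(X[...,2]<.23)
    p=X[dark];print('grip',len(p),np.median(p,0),p.min(0),p.max(0))
    t=dark&(X[...,2]>.209);p=X[t];print('grip top',len(p),p.mean(0) if len(p) else '')
    g=gm&~dark&(X[...,2]>.171)&(X[...,2]<.2)&(hsv[...,1]<60);p=X[g];print('housing',len(p),np.median(p,0),p.min(0),p.max(0))
    # bins rim
    r=(abs(X[...,2]-.085)<.004)&(hsv[...,1]<60);
    nl,l,s,ce=cv2.connectedComponentsWithStats(r.astype(np.uint8))
    for i in range(1,nl):
        if s[i,4]>60:
            q=X[l==i][:,:2].astype(np.float32);print('rim',s[i],cv2.minAreaRect(q))
E
python3 m.py
```

```text
scene plate (0.8203197717666626, 0.11096599698066711) 0.6160768866539001 0.12754211127427484 3069
core top 102 [ 0.4891245  -0.04654174  0.16901894] [0.54913741 0.01154141 0.17457848] ((0.5194087624549866, -0.018555600196123123), 0.03161824494600296)
grip 69 [0.51252192 0.05721301 0.19615243] [0.50310731 0.04635586 0.17219879] [0.5163862  0.06393962 0.2144253 ]
grip top 18 [0.50895941 0.05588842 0.21196949]
housing 52 [0.60421657 0.11346616 0.17361076] [0.50192533 0.04715382 0.17105256] [0.62967151 0.12640883 0.19885395]
rim [322 178  24  11  76] ((0.36433878540992737, 0.13346335291862488), (0.0420655757188797, 0.07194581627845764), 21.45538902282715)
rim [362 188  71  26 183] ((0.34926676750183105, 0.3299075961112976), (0.08445846289396286, 0.18662357330322266), 3.0829079151153564)
rim [141 193  54  31 125] ((0.7234987020492554, -0.19110968708992004), (0.04787458851933479, 0.1650225818157196), 68.91263580322266)
rim [349 205  69  46 229] ((0.4730832576751709, 0.3226482570171356), (0.20592114329338074, 0.07651934772729874), 69.9522476196289)
rim [312 230 109  85 861] ((0.607161045074
[... 845 characters left out ...]
6805878), 89.3295669555664)
rim [220 174  41  11  79] ((0.7112087607383728, -0.18760444223880768), (0.010969805531203747, 0.15875226259231567), 87.72367858886719)
rim [105 251 118  79 994] ((0.6027759313583374, 0.347147673368454), (0.21348483860492706, 0.17200163006782532), 86.69747161865234)
rim [292 261  31  14 134] ((0.3391075134277344, 0.1465703248977661), (0.07357866317033768, 0.045638557523489), 15.606595993041992)
rim [ 187  275  118   91 1285] ((0.3913229703903198, 0.34321901202201843), (0.1726996898651123, 0.21314090490341187), 1.4365803003311157)
rim [439 280  61  17 172] ((-0.015853583812713623, 0.05362731218338013), (0.12703047692775726, 0.041508980095386505), 13.646723747253418)
```

Run:
```python
import cv2
for n,b in(('scene',(130,350,200,450)),('side',(170,384,90,350))):
    im=cv2.imread(f'pics/{n}0.png')[b[0]:b[1],b[2]:b[3]]
    cv2.imwrite(f'pics/{n}0c.png',cv2.resize(im,None,fx=2.7,fy=2.7,interpolation=2))
```

```text
(no output)
```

View pics/scene0c.png

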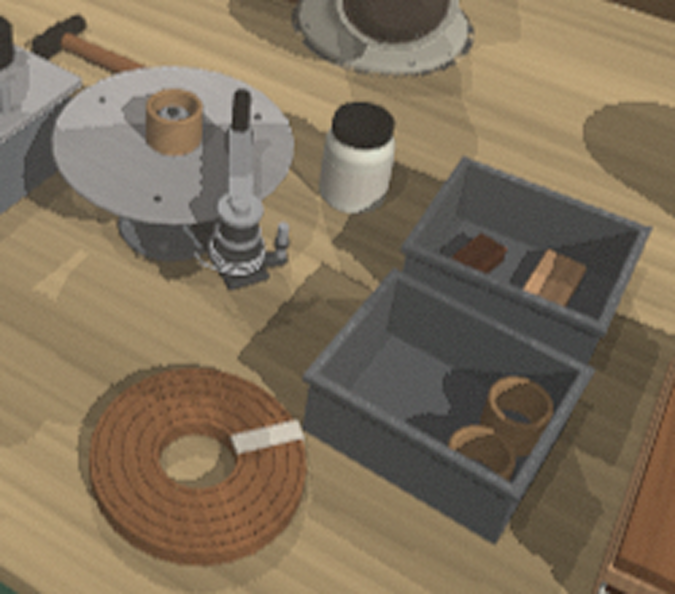

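View pics/side0c.png

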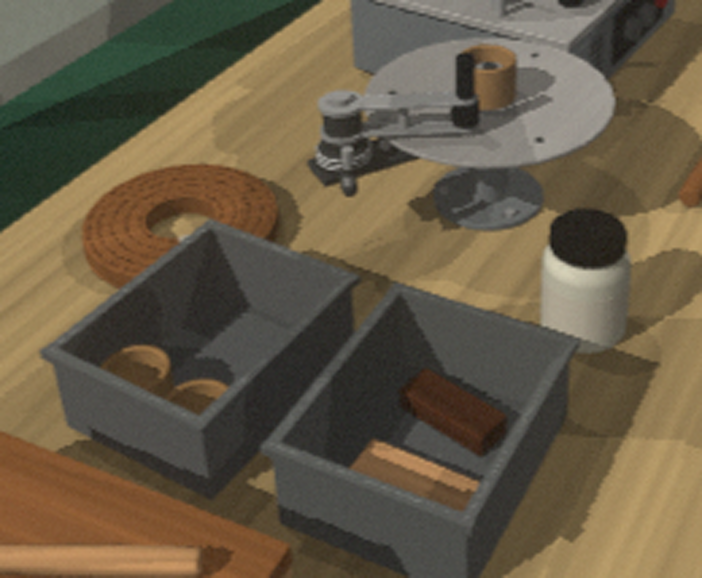

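>>> servo_tool(steps=[{"z": 60},{"x": 40,"y": 40,"z": 100,"yaw": 6},{"x": 65,"y": 90,"z": 100,"yaw": 12},{"x": 90,"y": 140,"z": 100,"yaw": 18},{"x": 115,"y": 190,"z": 100,"yaw": 25},{"x": 145,"y": 240,"z": 100,"yaw": 32},{"x": 175,"y": 290,"z": 100,"yaw": 40},{"x": 205,"y": 340,"z": 100,"yaw": 46},{"x": 235,"y": 390,"z": 100,"yaw": 52},{"x": 265,"y": 440,"z": 100,"yaw": 58},{"x": 280,"y": 484,"z": 100,"yaw": 61.5},{"x": 280,"y": 484,"z": 100,"yaw": 61.5}])

```text
schema error: expected keys x, y, z, yaw
```

```bash
cat >> h.py <<'E'
from scipy.spatial.transform import Rotation as Ro
def wcloud(o,d):
    p=camera_params('wrist');K=np.array(p['intrinsics']);H=np.array(p['hand_eye'])
    v,u=np.mgrid[:d.shape[0],:d.shape[1]]
    c=np.stack([(u-K[0,2])/K[0,0]*d,(v-K[1,2])/K[1,1]*d,d],-1)
    t=c@H[:3,:3].T+H[:3,3]
    return t@Ro.from_euler('xyz',o['tcp_rot'],degrees=True).as_matrix().T+o['ee_pos']
E
python3 - <<'E'
from h import *
o=get_obs();print(o['time'],o['q'],o['ee_pos'],o['tcp_rot'],camera_params('wrist')['hand_eye'])
im,d=snap('wrist','wrist1');X=wcloud(o,d);np.savez('w1.npz',im=im,X=X)
E
```

```text
0.15 [-6.61192483e+01  5.00365862e+00  1.00454580e+01  9.50982492e+01
 -9.83738072e-04  8.99990070e+01] [ 0.222598   -0.50278804  0.25275301] [-1.79943550e+02  9.82759263e-04  2.38817457e+01] [[ 1.32185005e-03 -9.50177057e-01 -3.11707896e-01  7.91465052e-02]
 [ 9.99998790e-01  1.51146534e-03 -3.66725515e-04 -4.74998465e-04]
 [ 8.19589851e-04 -3.11707034e-01  9.50177906e-01 -1.19968848e-01]
 [ 0.00000000e+00  0.00000000e+00  0.00000000e+00  1.00000000e+00]]
```

View pics/wrist1.png

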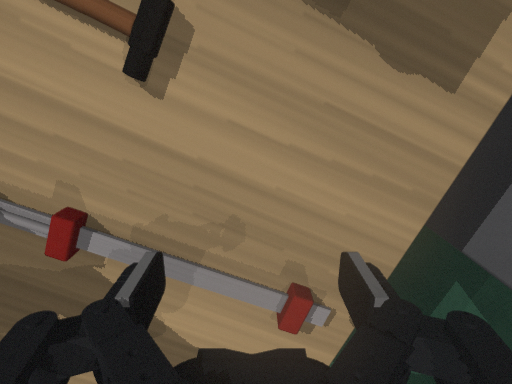

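The call was refused because every row needs all four keys. I'll move again with complete rows; the wrist view so far shows only the mallet and a clamp.

>>> servo_tool(steps=[{"x": 0,"y": 0,"z": 60,"yaw": 0},{"x": 40,"y": 40,"z": 100,"yaw": 6},{"x": 65,"y": 90,"z": 100,"yaw": 12},{"x": 90,"y": 140,"z": 100,"yaw": 18},{"x": 115,"y": 190,"z": 100,"yaw": 25},{"x": 145,"y": 240,"z": 100,"yaw": 32},{"x": 175,"y": 290,"z": 100,"yaw": 40},{"x": 205,"y": 340,"z": 100,"yaw": 46},{"x": 235,"y": 390,"z": 100,"yaw": 52},{"x": 265,"y": 440,"z": 100,"yaw": 58},{"x": 280,"y": 484,"z": 100,"yaw": 61.5},{"x": 280,"y": 484,"z": 100,"yaw": 61.5}])

```text
time: 1.7
ee_pos: [0.5033, -0.0162, 0.3521]
tcp_rot: [-179.9, -0.0, 85.7]
wrist_force: [-0.2, -0.1, -0.7]
opening: 0.0853
```

Run:
```python
from h import *
o=get_obs();print(o['time'],o['q'],o['ee_pos'],o['tcp_rot'])
im,d=snap('wrist','wrist2');X=wcloud(o,d);np.savez('w2.npz',im=im,X=X)
```

```text
1.7 [-1.85598830e+00  2.23046645e+00  1.84495729e+01  1.06341921e+02
  2.09839787e-02  9.24908497e+01] [ 0.50328477 -0.01621229  0.35205262] [-1.79876390e+02 -1.56266219e-02  8.56531226e+01]
```

View pics/wrist2.png

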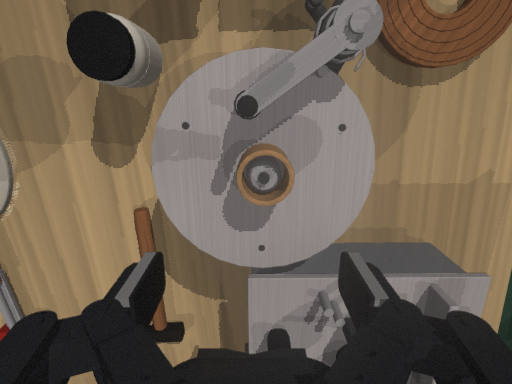

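The wrist view shows the core at (265,175), spindle at (263,177), grip at (247,104), pivot at (360,20) and the jar cap at (102,47). The cabinet deck edge runs along row 275. I'll measure all of these.

Run:
```python
from h import *
z=np.load('w2.npz');im=z['im'];X=z['X'];hsv=cv2.cvtColor(im,cv2.COLOR_RGB2HSV)
v,u=np.mgrid[:384,:512]
pm=(abs(X[...,2]-.130)<.006)&(u>140)&(u<385)&(v>40)&(v<262)&(hsv[...,1]<60)
ct=max(cv2.findContours(pm.astype(np.uint8),0,1)[0],key=cv2.contourArea)[:,0]
q=X[ct[:,1],ct[:,0]][:,:2]
from scipy.optimize import least_squares
r=least_squares(lambda p:np.hypot(*(q-p[:2]).T)-p[2],[.52,-.02,.13],loss='soft_l1',f_scale=.002).x;print('plate',r,X[pm][:,2].mean())
m=(np.hypot(u-265,v-175)<40)&(hsv[...,1]>80)&(X[...,2]>.168)
p=X[m];print('core top',len(p),p.mean(0),cv2.minEnclosingCircle(p[:,:2].astype(np.float32)))
m=(np.hypot(u-263,v-177)<16)&(X[...,2]>.155)&(hsv[...,1]<70)
p=X[m];print('spindle',len(p),p.mean(0))
m=(np.hypot(u-247,v-104)<22)&(X[...,2]>.205);p=X[m];print('grip',len(p),p.mean(0),p.min(0),p.max(0))
m=(np.hypot(u-360,v-20)<28)&(X[...,2]>.168);p=X[m];print('pivot',len(p),p.mean(0),p.min(0),p.max(0),cv2.minEnclosingCircle(p[:,:2].astype(np.float32)))
m=(np.hypot(u-102,v-47)<38)&(X[...,2]>.1);p=X[m];print('jar',p.mean(0),p.min(0),p.max(0))
m=(v>255)&(v<340)&(u>245)&(u<335)&(abs(X[...,2]-.13)<.006)
top=[(c,np.argmax(m[:,c])) for c in range(255,330)]
q=np.array([X[b,a] for a,b in top]);print('cab edge angle',np.degrees(np.arctan2(*np.polyfit(q[:,0],q[:,1],1)[:1],1)),q.mean(0))
```

```text
plate [ 0.51436468 -0.0195351   0.12738296] 0.12924244210989547
core top 1007 [ 0.51537846 -0.01543797  0.17596359] ((0.5118439197540283, 0.008614219725131989), 0.05514966696500778)
spindle 775 [ 0.51401437 -0.01837786  0.16232453]
grip 373 [0.50391921 0.05607961 0.21799529] [0.4952452  0.04699962 0.21054498] [0.51213831 0.06442932 0.47204383]
pivot 1969 [0.60582611 0.1176263  0.17212244] [0.50866138 0.06357181 0.16803601] [0.62794337 0.13625222 0.47204383] ((0.5669543743133545, 0.09634433686733246), 0.06697384268045425)
jar [0.34811524 0.12671856 0.11074714] [0.31084424 0.06357181 0.10003409] [0.50866138 0.16177348 0.47204383]
cab edge angle -24.274538021262586 [ 0.54504534 -0.142036    0.12818406]
```

Run:
```python
from h import *
z=np.load('w2.npz');im=z['im'];X=z['X'];hsv=cv2.cvtColor(im,cv2.COLOR_RGB2HSV)
v,u=np.mgrid[:384,:512]
E=lambda p:cv2.minEnclosingCircle(p[:,:2].astype(np.float32))
m=(np.hypot(u-265,v-175)<36)&(hsv[...,1]>80)&(abs(X[...,2]-.175)<.004)
p=X[m];print('core top',len(p),p[:,:2].min(0),p[:,:2].max(0),E(p))
m=(np.hypot(u-360,v-20)<26)&(abs(X[...,2]-.18)<.006)
p=X[m];print('pivot hi',len(p),p.mean(0))
m=(np.hypot(u-360,v-20)<24)&(X[...,2]>.168)&(X[...,2]<.2);h=np.histogram(X[m][:,2],12);print(h)
m=(v>255)&(v<384)&(u>240)&(u<500)&(abs(X[...,2]-.13)<.01)
for c in range(255,480,20):
    b=[r for r in range(262,300) if m[r,c]]
    if b: print(c,b[0],X[b[0]+1,c].round(4),end=' ')
```

```text
core top 936 [ 0.48606359 -0.04634337] [0.54451229 0.01278029] ((0.5153936743736267, -0.01708117313683033), 0.030190737918019295)
pivot hi 395 [0.60607473 0.11802478 0.17576688]
(array([134, 417, 471, 226,  36,   8,   5,  34, 105, 144,  90,  28]), array([0.16803601, 0.16885355, 0.16967108, 0.17048862, 0.17130615,
       0.17212369, 0.17294122, 0.17375876, 0.17457629, 0.17539383,
       0.17621136, 0.1770289 , 0.17784643]))
255 262 [ 0.4971 -0.1406  0.1291] 275 262 [ 0.5227 -0.1419  0.1302] 295 275 [ 0.5484 -0.1667  0.1245] 315 274 [ 0.5753 -0.169   0.1217] 335 274 [ 0.6012 -0.1696  0.1237] 395 273 [ 0.681 -0.175  0.122] 415 274 [ 0.7065 -0.1771  0.1239] 435 274 [ 0.732  -0.1781  0.1252] 455 273 [ 0.7604 -0.1809  0.1218] 475 274 [ 0.7847 -0.1823  0.1247]
```

>>> servo_tool(steps=[{"x": 6,"y": -1,"z": -20,"yaw": 0.5},{"x": 12,"y": -1,"z": -60,"yaw": 0.5},{"x": 12,"y": -1,"z": -100,"yaw": 0.5},{"x": 12,"y": -1,"z": -130,"yaw": 0.5},{"x": 12,"y": -1,"z": -155,"yaw": 0.5},{"x": 12,"y": -1,"z": -175,"yaw": 0.5},{"x": 12,"y": -1,"z": -190,"yaw": 0.5},{"x": 12,"y": -1,"z": -192,"yaw": 0.5},{"x": 12,"y": -1,"z": -192,"yaw": 0.5}])

```text
time: 2.88
ee_pos: [0.515, -0.0189, 0.161]
tcp_rot: [-179.9, 0.0, 86.0]
wrist_force: [0.1, -0.8, 0.3]
opening: 0.0854
```

>>> servo_tool(steps=[{"x": 0,"y": 0,"z": 0,"yaw": 0},{"x": 0,"y": 0,"z": 0,"yaw": 0},{"x": 0,"y": 0,"z": 0,"yaw": 0},{"x": 0,"y": 0,"z": 0,"yaw": 0},{"x": 0,"y": 0,"z": 0,"yaw": 0},{"x": 0,"y": 0,"z": 0,"yaw": 0},{"x": 0,"y": 0,"z": 0,"yaw": 0},{"x": 0,"y": 0,"z": 0,"yaw": 0}], grip=50, grip_force=25)

```text
time: 3.88
ee_pos: [0.5154, -0.019, 0.1622]
tcp_rot: [180.0, 0.0, 86.0]
wrist_force: [-1.0, -0.2, 5.9]
opening: 0.06
```

>>> servo_tool(steps=[{"x": 0,"y": 0,"z": 15,"yaw": 0},{"x": 0,"y": 0,"z": 40,"yaw": 0},{"x": 0,"y": 0,"z": 70,"yaw": 0},{"x": 0,"y": 0,"z": 110,"yaw": 0},{"x": 0,"y": 0,"z": 130,"yaw": 0},{"x": 0,"y": 0,"z": 130,"yaw": 0}])

```text
time: 4.62
ee_pos: [0.516, -0.019, 0.2944]
tcp_rot: [179.8, 0.0, 86.0]
wrist_force: [0.0, -0.1, -1.3]
opening: 0.0603
```

Run:
```python
from h import *
o=get_obs();print(o['ee_pos'],o['opening'],o['wrist_force'])
im,d=snap('scene','scene3');X=cloud('scene',d)
z0=np.load('scene0.npz');b=cloud('scene',z0['d'])
v,u=np.mgrid[:384,:512]
m=(abs(X[...,2]-.085)<.005)&(cv2.cvtColor(im,cv2.COLOR_RGB2HSV)[...,1]<60)&(u>305)&(u<430)&(v>228)&(v<325)
print(cv2.minAreaRect(X[m][:,:2].astype(np.float32)))
```

```text
[ 0.51599196 -0.01896255  0.29436343] 0.060262940679393 [ 0.04523624 -0.14548841 -1.32288031]
((0.5442224740982056, 0.3492582142353058), (0.2108161747455597, 0.2994176745414734), 86.76541900634766)
```

View pics/scene3.png

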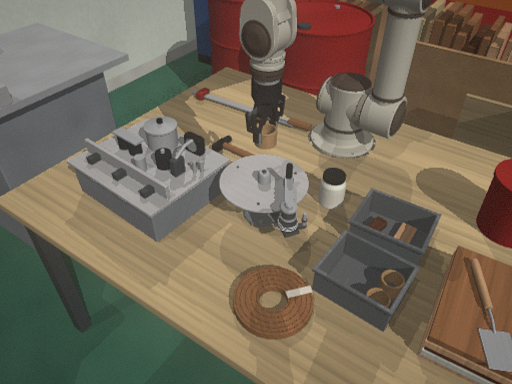

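The core is held at (268,137), clear of the spindle, and the cores bin is unchanged. Carrying it over the bin next.

>>> servo_tool(steps=[{"x": 8,"y": 30,"z": 5,"yaw": 0},{"x": 18,"y": 70,"z": 10,"yaw": 0},{"x": 30,"y": 115,"z": 10,"yaw": 0},{"x": 42,"y": 160,"z": 10,"yaw": 0},{"x": 54,"y": 205,"z": 10,"yaw": 0},{"x": 66,"y": 250,"z": 5,"yaw": 0},{"x": 77,"y": 295,"z": 0,"yaw": 0},{"x": 84,"y": 320,"z": 0,"yaw": 0},{"x": 87,"y": 331,"z": 0,"yaw": 0.5},{"x": 87,"y": 331,"z": 0,"yaw": 0.5},{"x": 87,"y": 331,"z": 0,"yaw": 0.5}])

```text
time: 6.05
ee_pos: [0.6027, 0.311, 0.2931]
tcp_rot: [179.9, 0.0, 86.5]
wrist_force: [0.6, -0.3, 0.0]
opening: 0.0601
```

Run:
```python
from h import *
o=get_obs();print(o['ee_pos'],o['opening'],o['tcp_rot'])
im,d=snap('wrist','wrist4');X=wcloud(o,d)
m=(abs(X[...,2]-.085)<.005)&(X[...,0]>.49)&(X[...,1]>.2);p=X[m];print(p.min(0),p.max(0))
```

```text
[0.60265109 0.31101961 0.29307956] 0.06006677962962211 [1.79875454e+02 2.25116303e-02 8.64535151e+01]
[0.51342882 0.23773494 0.08001779] [0.69567219 0.45630881 0.08718721]
```

View pics/wrist4.png

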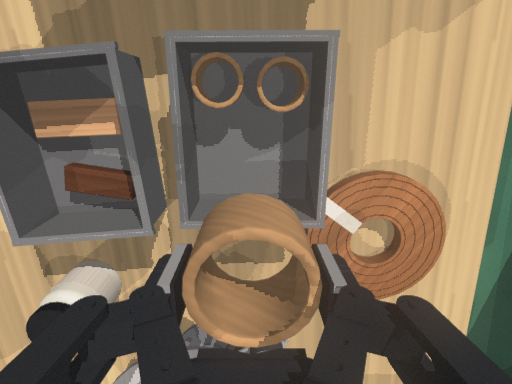

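The wrist view confirms the bin with the two spent cores is under the gripper (rim columns 165–338), its near half is free, and the core is firmly held. Lowering.

>>> servo_tool(steps=[{"x": 1,"y": 1,"z": -30,"yaw": 0},{"x": 1,"y": 1,"z": -70,"yaw": 0},{"x": 1,"y": 1,"z": -110,"yaw": 0},{"x": 1,"y": 1,"z": -150,"yaw": 0},{"x": 1,"y": 1,"z": -185,"yaw": 0},{"x": 1,"y": 1,"z": -215,"yaw": 0},{"x": 1,"y": 1,"z": -235,"yaw": 0},{"x": 1,"y": 1,"z": -247,"yaw": 0},{"x": 1,"y": 1,"z": -248,"yaw": 0},{"x": 1,"y": 1,"z": -248,"yaw": 0}])

```text
time: 7.35
ee_pos: [0.6042, 0.3121, 0.0464]
tcp_rot: [179.8, -0.0, 86.4]
wrist_force: [-1.0, 0.5, -0.6]
opening: 0.0601
```

>>> servo_tool(steps=[{"x": 0,"y": 0,"z": 0,"yaw": 0},{"x": 0,"y": 0,"z": 0,"yaw": 0},{"x": 0,"y": 0,"z": 0,"yaw": 0},{"x": 0,"y": 0,"z": 0,"yaw": 0},{"x": 0,"y": 0,"z": 0,"yaw": 0},{"x": 0,"y": 0,"z": 0,"yaw": 0}], grip=80)

```text
time: 8.1
ee_pos: [0.6042, 0.3121, 0.0464]
tcp_rot: [179.8, -0.0, 86.4]
wrist_force: [0.4, 0.0, 0.4]
opening: 0.0799
```

>>> servo_tool(steps=[{"x": 0,"y": 0,"z": 20,"yaw": 0},{"x": 0,"y": 0,"z": 60,"yaw": 0},{"x": 0,"y": 0,"z": 110,"yaw": 0},{"x": 0,"y": 0,"z": 160,"yaw": 0},{"x": 0,"y": 0,"z": 210,"yaw": 0},{"x": 0,"y": 0,"z": 250,"yaw": 0},{"x": 0,"y": 0,"z": 260,"yaw": 0}])

```text
time: 8.98
ee_pos: [0.6043, 0.3122, 0.3112]
tcp_rot: [179.5, -0.2, 86.4]
wrist_force: [-0.3, -0.1, 0.3]
opening: 0.0805
```

Run:
```python
from h import *
o=get_obs();print(o['time'],o['ee_pos'],o['opening'],o['tcp_rot'],o['q'])
im,d=snap('side','side5')
b=(170,384,90,350);cv2.imwrite('pics/side5c.png',cv2.resize(im[b[0]:b[1],b[2]:b[3],::-1],None,fx=2.7,fy=2.7))
```

```text
8.975 [0.60430323 0.31219537 0.31116284] 0.0805156525297576 [179.49906615  -0.20726363  86.43674525] [ 2.73525597e+01  2.68642871e+01  4.35668984e+01  1.06166362e+02
 -7.95564970e-02  1.20916348e+02]
```

View pics/side5c.png

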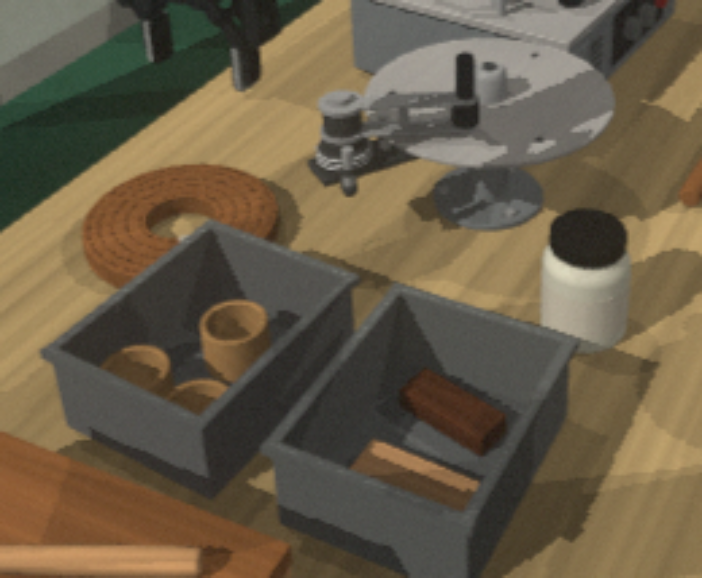

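The core stands upright in the cores bin at about (235,340) in the crop. Now over to the arm's grip.

>>> servo_tool(steps=[{"x": -5,"y": -15,"z": 0,"yaw": 10},{"x": -15,"y": -35,"z": 0,"yaw": 20},{"x": -25,"y": -60,"z": 0,"yaw": 30},{"x": -35,"y": -85,"z": 0,"yaw": 40},{"x": -45,"y": -110,"z": 0,"yaw": 50},{"x": -55,"y": -140,"z": 0,"yaw": 60},{"x": -65,"y": -165,"z": 0,"yaw": 70},{"x": -75,"y": -190,"z": 0,"yaw": 80},{"x": -85,"y": -215,"z": 0,"yaw": 90},{"x": -93,"y": -235,"z": 0,"yaw": 100},{"x": -98,"y": -250,"z": 0,"yaw": 110},{"x": -100,"y": -256,"z": 0,"yaw": 120}], grip=60)

```text
time: 10.52
ee_pos: [0.5036, 0.0554, 0.3096]
tcp_rot: [179.5, -0.2, -153.3]
wrist_force: [-0.0, 1.7, 0.4]
opening: 0.0601
```

Run:
```python
from h import *
o=get_obs();print(o['time'],o['ee_pos'],o['opening'],o['tcp_rot'],o['q'])
```

```text
10.525 [0.50363049 0.05537775 0.3096109 ] 0.06007910043408607 [ 179.53104028   -0.23929806 -153.28136195] [  6.09081008   1.05141804  12.32973691 101.66748837   0.35459065
 -20.6280529 ]
```

>>> servo_tool(steps=[{"x": 0,"y": 1,"z": -15,"yaw": 4.8},{"x": 0,"y": 1,"z": -40,"yaw": 4.8},{"x": 0,"y": 1,"z": -65,"yaw": 4.8},{"x": 0,"y": 1,"z": -90,"yaw": 4.8},{"x": 0,"y": 1,"z": -105,"yaw": 4.8},{"x": 0,"y": 1,"z": -108,"yaw": 4.8},{"x": 0,"y": 1,"z": -108,"yaw": 4.8}])

```text
time: 11.4
ee_pos: [0.5037, 0.0564, 0.2021]
tcp_rot: [179.5, -0.2, -148.5]
wrist_force: [-0.4, -0.2, 0.9]
opening: 0.0599
```

>>> servo_tool(steps=[{"x": 0,"y": 0,"z": 0,"yaw": 0},{"x": 0,"y": 0,"z": 0,"yaw": 0},{"x": 0,"y": 0,"z": 0,"yaw": 0},{"x": 0,"y": 0,"z": 0,"yaw": 0},{"x": 0,"y": 0,"z": 0,"yaw": 0},{"x": 0,"y": 0,"z": 0,"yaw": 0},{"x": 0,"y": 0,"z": 0,"yaw": 0},{"x": 0,"y": 0,"z": 0,"yaw": 0}], grip=8, grip_force=50)

```text
time: 12.4
ee_pos: [0.5042, 0.0561, 0.2028]
tcp_rot: [179.6, -0.2, -148.5]
wrist_force: [0.8, -3.7, 6.3]
opening: 0.0167
```

Run:
```python
from h import *
o=get_obs();print(o)
snap('wrist','wrist6')
c=np.array([.606,.1185]);g=o['ee_pos'][:2]
v=g-c;r=np.hypot(*v);a0=np.degrees(np.arctan2(v[1],v[0]));print(r,a0%360)
for a in range(5,66,5):
    t=np.radians(a0-a);print(a,((c+r*np.array([np.cos(t),np.sin(t)])-g)*1000).round(1))
```

```text
{'time': 12.4, 'q': array([  6.20582265,  -1.33659563,  -1.99829765,  89.63637593,
         0.27653582, -25.29817141]), 'qd': array([ 0.00148571, -0.03875683,  0.07608155, -0.05302514,  0.02383201,
        0.07577726]), 'joint_efforts': array([ 1.70472868e+00, -4.25611603e+01,  4.36659551e+01,  4.85985652e-01,
        1.17487136e+00,  1.38132044e-02]), 'ee_pos': array([0.50415438, 0.05609737, 0.20280044]), 'tcp_rot': array([ 1.79622609e+02, -1.51320373e-01, -1.48496227e+02]), 'wrist_force': array([ 0.81216674, -3.68429523,  6.33991117]), 'torque': array([-0.88754314, -0.40047138,  0.05888888]), 'opening': 0.016748354586824818}
0.11944294912361048 211.4965467463607
5 [-5.1  9.1]
10 [-9.3 18.6]
15 [-12.7  28.5]
20 [-15.2  38.6]
25 [-16.8  48.9]
30 [-17.6  59.3]
35 [-17.4  69.7]
40 [-16.3  80.1]
45 [-14.3  90.3]
50 [-11.4 100.3]
55 [ -7.7 110. ]
60 [ -3.1 119.4]
65 [  2.2 128.3]
```

View pics/wrist6.png

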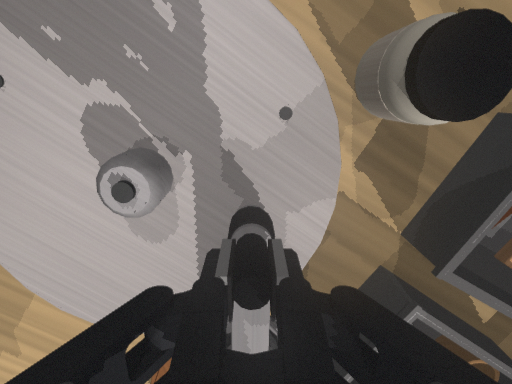

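The rod is pinched between the pads at (250,270), with opening 16.7 mm. Swinging clockwise along the arc with matching yaw.

>>> servo_tool(steps=[{"x": -5,"y": 9,"z": 0,"yaw": -5},{"x": -9,"y": 19,"z": 0,"yaw": -10},{"x": -13,"y": 28,"z": 0,"yaw": -15},{"x": -15,"y": 39,"z": 0,"yaw": -20},{"x": -17,"y": 49,"z": 0,"yaw": -25},{"x": -18,"y": 59,"z": 0,"yaw": -30},{"x": -17,"y": 70,"z": 0,"yaw": -35},{"x": -16,"y": 80,"z": 0,"yaw": -40},{"x": -14,"y": 90,"z": 0,"yaw": -45},{"x": -11,"y": 100,"z": 0,"yaw": -50},{"x": -8,"y": 110,"z": 0,"yaw": -55},{"x": -8,"y": 110,"z": 0,"yaw": -55}])

```text
time: 13.95
ee_pos: [0.4972, 0.1656, 0.2028]
tcp_rot: [179.7, 0.0, 156.4]
wrist_force: [6.5, -7.7, 1.5]
opening: 0.0167
```

Run:
```python
from h import *
o=get_obs()
c=np.array([.606,.1185]);v=o['ee_pos'][:2]-c;r=np.hypot(*v);a0=np.degrees(np.arctan2(v[1],v[0]));print(r,a0%360,o['wrist_force'],o['opening'])
for a in(3,5,6,7,8):
    t=np.radians(a0-a);print(a,((c+.1194*np.array([np.cos(t),np.sin(t)])-o['ee_pos'][:2])*1000).round(1))
```

```text
0.11859451150433113 156.6065591518556 [ 6.47022646 -7.65292952  1.53214826] 0.016716202085084685
3 [1.9 6. ]
5 [3.8 9.7]
6 [ 4.8 11.5]
7 [ 5.9 13.3]
8 [ 6.9 15.1]
```

>>> servo_tool(steps=[{"x": 1,"y": 4,"z": 0,"yaw": -2},{"x": 3,"y": 7,"z": 0,"yaw": -4},{"x": 4,"y": 10,"z": 0,"yaw": -5},{"x": 5,"y": 12,"z": 0,"yaw": -5},{"x": 5,"y": 12,"z": 0,"yaw": -5},{"x": 5,"y": 12,"z": 0,"yaw": -5}])

```text
time: 14.7
ee_pos: [0.5022, 0.1759, 0.2028]
tcp_rot: [179.9, 0.1, 151.4]
wrist_force: [1.4, -12.1, 3.1]
opening: 0.0164
```

Run:
```python
from h import *
o=get_obs()
c=np.array([.606,.1185]);v=o['ee_pos'][:2]-c;r=np.hypot(*v);a0=np.degrees(np.arctan2(v[1],v[0]));print(r,211.5-a0%360,o['wrist_force'],o['opening'])
```

```text
0.11858199439411911 60.42773828307406 [  1.44840191 -12.06517608   3.06444573] 0.016352982582561862
```

>>> servo_tool(steps=[{"x": 2,"y": 4,"z": 0,"yaw": 0},{"x": 2,"y": 6,"z": 0,"yaw": 0},{"x": 2,"y": 6,"z": 0,"yaw": 0},{"x": 2,"y": 6,"z": 0,"yaw": 0},{"x": 2,"y": 6,"z": 0,"yaw": 0},{"x": 2,"y": 6,"z": 0,"yaw": 0}])

```text
time: 15.45
ee_pos: [0.5027, 0.1769, 0.2028]
tcp_rot: [-179.5, 0.2, 151.2]
wrist_force: [-8.5, -33.3, 9.1]
opening: 0.0163
```

Run:
```python
from h import *
o=get_obs()
c=np.array([.606,.1185]);v=o['ee_pos'][:2]-c;r=np.hypot(*v);a0=np.degrees(np.arctan2(v[1],v[0]));print(r,211.5-a0%360,o['wrist_force'],o['opening'],o['time'])
snap('scene','scene8');im,d=snap('side','side8')
b=(150,384,90,350);cv2.imwrite('pics/side8c.png',cv2.resize(im[b[0]:b[1],b[2]:b[3],::-1],None,fx=2.5,fy=2.5))
```

```text
0.11864964461778951 60.98227061120659 [ -8.54444042 -33.33616742   9.12565179] 0.016345857238202175 15.45
```

View pics/side8c.png

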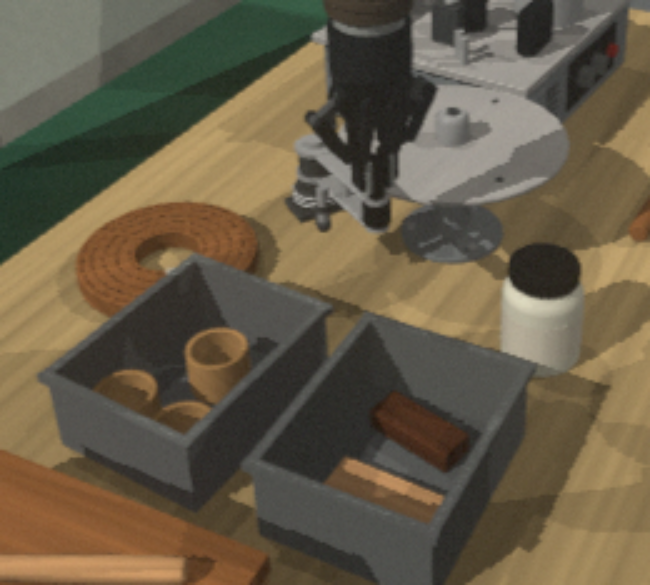

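View pics/scene8.png

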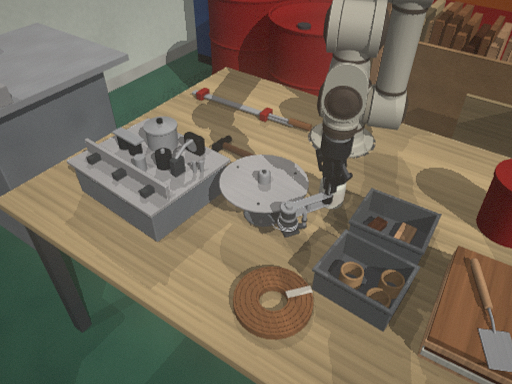

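The arm is at its stop: 6 mm of extra command moved it only 1 mm, and the force rose to 33 N. I'll ease the push a little and then check it holds steady.

>>> servo_tool(steps=[{"x": 1,"y": 3,"z": 0,"yaw": 0},{"x": 1,"y": 3,"z": 0,"yaw": 0},{"x": 1,"y": 3,"z": 0,"yaw": 0},{"x": 1,"y": 3,"z": 0,"yaw": 0},{"x": 1,"y": 3,"z": 0,"yaw": 0},{"x": 1,"y": 3,"z": 0,"yaw": 0}])

```text
time: 16.3
ee_pos: [0.5026, 0.1765, 0.2028]
tcp_rot: [-179.1, 0.3, 151.0]
wrist_force: [-6.4, -23.5, 6.7]
opening: 0.0168
```

Run:
```python
from h import *
c=np.array([.606,.1185])
for i in range(3):
    o=get_obs();v=o['ee_pos'][:2]-c;a0=np.degrees(np.arctan2(v[1],v[0]));print(o['time'],211.5-a0%360,o['wrist_force'],o['opening']);camera('side')
```

```text
16.3 60.803539515509584 [ -6.44859294 -23.49990851   6.73753405] 0.01681573793827633
16.35 60.7909952470348 [ -7.39591493 -23.27016719   7.23504839] 0.016730589099451406
16.4 60.79269046901021 [ -6.66678282 -23.32456682   6.95941508] 0.016764264628103966
```

Steady at the stop with about 23 N of push. Handing in.

Run:
```python
from h import *
print(job_done())
o=get_obs();print(o['time'],o['ee_pos'],o['wrist_force'])
```

```text
the job is handed in; nothing more can be done
None
the job is handed in; nothing more can be done
```

I lifted the empty core off the spindle and put it in the free half of the empty-cores bin. Then I pinched the tension arm's grip, swung it out to its stop, and handed in at about 16.4 s while still holding it there.

- **Core:** the last pictures show it standing upright in the right bin, and the spindle is bare.
- **Tension arm:** by the tool's position it is about 60.8° from rest. The 60° stop and my pivot estimate explain the small excess. It holds steady with about 23–24 N of push; an extra 6 mm of commanded travel moved it only about 1 mm, so it is against the stop.
- **Other objects:** the coil, jar, mallet and offcut bin look unmoved in the pictures. I did not measure their positions again, and I did not check the tape measure separately.
- **Failed call:** the first move call was refused because its rows left out some keys. Nothing moved, and I repeated it with complete rows.
- **After hand-in:** no further reading was available, so the final second is unchecked.

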